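# Refill the cedar-ball jar from the spouted jug

### The arm

A 7-joint arm with a two-finger parallel gripper is mounted at the origin on the work surface. World frame = base frame: x ahead of the robot, y to its left, z up, the work surface at z = 0. Lengths are in mm, angles in rad, forces in N, time in s.
With the tool pointing down it reaches from about 425 to 875 mm from the base axis. Payload 8.4 kg.
Tool frame: the origin (TCP) lies on the centre line of the jaws, within the pads' length; the fingertips stand 11 mm ahead of it and the grasp point (between the pads) lies 8 mm behind it; z points along the fingers, y is the line along which they close (so a half turn about z gives the same grasp; the last joint's range is limited). The gripper opens to 85 mm and grips with 20 to 120 N. Pads are 22 mm wide; open, the fingers measure 114 mm over their backs; the gripper's body (76 mm by 85 mm) begins 54 mm behind the grasp point. The pads swing forward as they close: fully open they stand 13 mm farther back than shut.
Start: joints at [1.214, 0.333, 0.04, 1.465, -0.013, 1.343, -0.059], TCP at [165.699, -628.497, 242.308] pointing down, gripper open.
Joint ranges: [-2.58, 2.58], [-0.38, 2.09], [-1.3, 1.39], [0.25, 2.4], [-1.5, 4.64], [0.08, 2.09], [-2.65, 2.65]. Speed limits (rad/s): [2.22, 2.22, 2.79, 2.79, 3.14, 3.14, 3.14].

### API

Orientations are given as a unit quaternion [x, y, z, w].
In Python, from cell import env, jaws, optics, spotter gives the robot as it stands. Calls block until the motion is done:
- env.move_ptp(position, orientation): joint-space move of the TCP to a pose.
- env.servo_line(position, rot=None, speed=150, force_limit=None): straight line of the TCP; rot=None keeps the orientation; speed is the mean speed in mm/s. With force_limit (N) it stops when the force on the tool has changed by that much, and returns True; else False.
- env.move_j(angles): joint-space move.
- jaws.command_gripper(opening, strength=None): finger opening in mm; strength is the grip in N (None keeps the last); returns when the fingers have stopped.
- env.sleep(seconds).
- env.solve_ik(position, orientation): joint angles nearest the present ones, or None.
- optics.read_camera(name): name is "scene" or "top" or "wrist"; returns (picture, depth): 384x512x3 uint8, blue, green, red; 384x512 float32, mm along the optical axis (not along the pixel's ray), 0 where there is no reading.
- optics.camera_info(name): a dict with "mtx" (3x3 intrinsics, pixels), "rvec" (rotation vector, rad) and "tvec" (3), from world to camera coordinates, as OpenCV has them; the wrist camera has in their place "T_tool_cam" (4x4, takes a point from camera to tool coordinates, whose origin is the TCP and whose axes are the flange's). Camera axes: x right, y down, z forward; pixel columns grow to the right and rows downward; lengths in mm; the calibration is good to about 2 mm. A picture is of the moment at which its call begins: read the wrist's pose just before it. camera_info takes no time and is no camera call.
A pose or a line that the arm cannot do raises env.Unreachable and nothing moves.
- env.close_job(): hands the job in; it is judged then, once.
Trained networks look in the newest picture that a camera, given by its name, has taken for a name from the list of things; names that differ only in an ending like _2 or _b are one class to them, and where a whole thing is asked for, a point or a joint stands for the part that bears it (a point fixed in the world has none). Each returns a list of dicts, best first, with "confidence" (0 to 1); they miss things now and then, are a little off and sometimes report something else, mostly with a low value. They report only what shows in the picture. A call takes as long as a camera call. They do not tell look-alikes from the thing itself.
- spotter.spot_in(query, camera): "rect" ([left, top, right, bottom] in pixels, round what is visible of it).
- spotter.masks_of(query, camera): "pixels" (384x512 bool, what is visible of it) and "rect" ([left, top, right, bottom] in pixels, round what is visible of it).
Readings, each from a call of its own:
- env.read_time_s(): time.
- env.read_joint_positions(): joint angles.
- env.read_joint_velocities(): joint speeds.
- env.read_tau(): joint torques, N m.
- env.read_tool_pos(): TCP position.
- env.read_ee_rot(): TCP orientation.
- env.read_wrist_force(): force on the tool from outside, world axes, zero at the start.
- env.read_ft_torque(): the same for the moment, N m.
- env.read_opening(): finger opening in mm.
- env.read_grasp_force(): force on a finger pad.
Only numpy, scipy, OpenCV 4.12 (cv2) and the standard library are available. Lean on these libraries where they do the work, as an engineer would, in place of code of your own. Each camera call takes 0.05 s, during which the arm holds its last target. There are 200 camera calls.

### The job

Take the yellow jug of cedar balls from between the rack's two shelves to the open frosted jar, turn it there so that its spout faces the jar while it is still upright, and then tip it until all four balls are in the jar. Stand the empty jug upright on the round black rubber mat and swing the jar's lid fully shut. Do not shift or knock over the other loose things.

Things in the scene. Friction and masses are not known exactly. Their poses are not given: they have to be found in the camera images.
- jug_center (a point): Yellow 12-sided plastic jug, loose, about 160 g empty, 90 mm tall, diameter 86 mm at the foot, 108 mm at the rim, wall 4 mm, floor 5 mm. Point on its axis 45 mm above the underside. z points up out of the mouth, +x to the spout, -x to the handle. Starts on the rack's lower shelf, handle roughly towards the robot. Tipped forwards (about its +y) about 65 degrees the balls roll out of it.
- jug_handle (a point): Middle of the D handle's upright bar, 85 mm behind the jug's axis, 52 mm above its underside. The bar is 14 mm thick along jug y (flat sides: grip here), 22 mm deep (x), 74 mm tall; struts of the same thickness join it to the body at both ends; gap to the body about 25 mm. A vertical tool hits the upper shelf; one leaning back about 25 degrees (fingers down and towards the jug) fits.
- jug_lip (a point): Middle of the beak's pouring edge, 104 mm in front of the jug's axis (+x) and 90 mm above its underside; the edge is 50 mm wide outside (42 mm inside); below it the beak's outside slopes back about 37 degrees from vertical down to the foot. Axes as the jug's.
- ball1: Round reddish cedar ball, 28 mm diameter, 10 g, smooth, rolls easily; origin at its centre. Starts loose on the jug's floor.
- ball2: Round reddish cedar ball, 28 mm diameter, 10 g, smooth, rolls easily; origin at its centre. Starts loose on the jug's floor.
- ball3: Round reddish cedar ball, 28 mm diameter, 10 g, smooth, rolls easily; origin at its centre. Starts loose on the jug's floor.
- ball4: Round reddish cedar ball, 28 mm diameter, 10 g, smooth, rolls easily; origin at its centre. Starts loose on the jug's floor.
- jar_mouth (a point): Frosted glass jar clamped to the table, 110 mm outside diameter, 130 mm tall; this point is the centre of its rim (130 mm above the table). The mouth's clear diameter is about 95 mm, inner floor 6 mm above the table. +x points to the hinge side of the lid (roughly away from the robot), z up. The jar and the mat may trade sides.
- lid_hinge (a point): Hinge line of the jar's lid, 57 mm from the jar's axis on its +x side, 130.5 mm above the table. The frame turns with the lid: y along the hinge, -x from the hinge across the lid, z out of its outer face (up when shut). The lid is a frosted disc of 108 mm diameter, 10 mm thick (z = 0 to 10 mm), centre at x = -57 mm. Push on the outer face to shut it.
- lid_edge (a point): Point on the lid's outer face 100 mm from the hinge line and 11 mm from the lid's far edge. Axes as the lid's.
- jar_lid (a joint): Lid angle in rad: 0 shut flat on the rim, 1.57 standing upright, stop at 2.05 leaning back. It starts open, 1.6 to 1.95. The hinge is stiff (0.10 N m of friction): the lid stays where it is left, so it must be pushed the whole way; about 3 N is enough.
- mat_center (a point): Top centre of the round black rubber mat, 170 mm diameter, 3 mm thick, fixed to the table.
- rack: Black steel rack fixed to the table; origin on the table under the shelf's centre. Two wire shelves, each 160 mm deep (x), 310 mm wide (y), 12 mm thick, tops 120 mm and 377 mm above the table, underside of the upper one at 365 mm, front edges at x = -80 mm (robot side). Two 20 mm uprights at x = +70, y = +-140 mm; open in front between them.
- spray_bottle: Amber spray bottle with black head, 60 mm diameter, 187 mm tall, upright on the upper shelf; origin at its underside. Leave alone.
- brush: Blue grout brush with pale bristles, 150 x 34 x 40 mm, lying on the table between robot and rack; origin at its underside. Leave alone.
- polish_tin: Flat round red tin with steel lid, 76 mm diameter, 27 mm tall, on the upper shelf; origin at its underside. Leave alone.
- tall_jar: Tall closed frosted jar, 94 mm diameter, 223 mm tall; origin at its underside. Leave alone.
Not all that is in view belongs to the job. Of the things that look like the part that bears jug_center, the middle-sized one is meant.

How it is judged (in metres and radians):
On the way, in this order (a step that is already met when the one before it is completed fails the run):
1. the jug is lifted and upright (within 20 degrees), close to the jar, with its spout facing it (jar axis ahead of the jug, within 50 mm of the spout's line, 300 mm or less away) (height (world z) of jug_center above 0.075 m and angle between jug_center's own z axis and vertical below 0.35 rad and horizontal distance between jug_center and jar_mouth below 0.3 m and x of jar_mouth in the frame of jug_center above 0.05 m and y of jar_mouth in the frame of jug_center between -0.05 and 0.05 m), for 0.1 s.
2. all four balls are in the jar (horizontal distance between each of ball1, ball2, ball3, ball4 and jar_mouth below 0.05 m and height (world z) of ball1 between 0.005 and 0.125 m and height (world z) of ball2 between 0.005 and 0.125 m and height (world z) of ball3 between 0.005 and 0.125 m and height (world z) of ball4 between 0.005 and 0.125 m), for 0.2 s.
At the end, for the whole second after the job is handed in: All four balls lie inside the jar; the jug stands upright (within 6 degrees) and still on the mat, its axis within 50 mm of the mat's centre; the lid is shut (within 0.06 rad) (all of step 2 and angle between jug_center's own z axis and vertical below 0.1 rad and horizontal distance between jug_center and mat_center below 0.05 m and height (world z) of jug_center below 0.057 m and linear speed of jug below 0.02 m/s and value of joint jar_lid below 0.06 rad); the robot touches nothing.
It fails at once if the spray bottle is shifted by more than 40 mm or knocked over (distance of spray_bottle from where it was at the start of the episode above 0.04 m or angle between spray_bottle's own z axis and vertical above 0.6 rad).
It fails at once if the grout brush is shifted by more than 40 mm or knocked over (distance of brush from where it was at the start of the episode above 0.04 m or angle between brush's own z axis and vertical above 0.6 rad).
It fails at once if the polish tin is shifted by more than 40 mm or knocked over (distance of polish_tin from where it was at the start of the episode above 0.04 m or angle between polish_tin's own z axis and vertical above 0.6 rad).
It fails at once if the tall closed jar is shifted by more than 40 mm or knocked over (distance of tall_jar from where it was at the start of the episode above 0.04 m or angle between tall_jar's own z axis and vertical above 0.6 rad).
It also fails if it takes over 72 s, if anything falls off the work surface, if the arm or the gripper's body presses on something with over 40 N, if the wrist force passes 120 N, or if a joint passes its speed limit or range.

## Working session

There is one attempt and no reset: what is moved stays moved. The work goes in short steps, each a Python script; the robot and the scene stay as the last script left them, time stands still between calls to the robot, and variables do not carry over. Pictures are saved under pics/ and viewed, at most 12 in all, crops included, and the job is handed in when it is done.

```bash
ls; mkdir -p pics; cat > h.py <<'E'
import numpy as np, cv2
from cell import env, jaws, optics, spotter
from scipy.spatial.transform import Rotation as R
def cloud(name, depth):
    """world points HxWx3 for fixed cameras / wrist"""
    i=optics.camera_info(name); K=np.array(i["mtx"])
    v,u=np.indices(depth.shape)
    P=np.stack([(u-K[0,2])/K[0,0]*depth,(v-K[1,2])/K[1,1]*depth,depth],-1)
    if "rvec" in i:
        Rm=cv2.Rodrigues(np.array(i["rvec"],float))[0]; t=np.array(i["tvec"],float).ravel()
        W=(P-t)@Rm
    else:
        T=np.array(i["T_tool_cam"]); W=P@T[:3,:3].T+T[:3,3]
        W=W@R.from_quat(env.read_ee_rot()).as_matrix().T+np.array(env.read_tool_pos())
    W[depth<=0]=np.nan
    return W
E
python3 - <<'E'
from h import *
out=[]
for c in ("scene","top"):
    im,d=optics.read_camera(c); out.append(im); W=cloud(c,d); np.savez(f"{c}.npz",im=im,d=d,W=W)
    for q in ["jug_center","jar_mouth","jar_lid","mat_center","rack","spray_bottle","brush","polish_tin","tall_jar","jug_handle"]:
        try:
            for m in spotter.masks_of(q,c)[:4]:
                p=W[m["pixels"]]; print(c,q,round(m["confidence"],2),np.round(m["rect"]),np.round(np.nanpercentile(p,[3,50,97],axis=0)).tolist())
        except Exception as e: print(c,q,repr(e)[:80])
    cv2.imwrite(f"pics/{c}.png",cv2.resize(im,(800,600)))
print(env.read_time_s(), env.read_ee_rot(),optics.camera_info("wrist")["T_tool_cam"])
E
```

```text
pics
scene jug_center 0.85 [224. 183. 259. 217.] [[443.0, 80.0, -1.0], [483.0, 135.0, 26.0], [524.0, 167.0, 62.0]]
scene jug_center 0.69 [122. 302. 185. 384.] [[133.0, -404.0, 2.0], [191.0, -311.0, 51.0], [277.0, -222.0, 118.0]]
scene jug_center 0.62 [278. 201. 345. 240.] [[595.0, -53.0, 122.0], [713.0, 5.0, 176.0], [780.0, 45.0, 212.0]]
scene jar_mouth 0.68 [226. 102. 269. 156.] [[454.0, 298.0, 1.0], [510.0, 347.0, 74.0], [570.0, 405.0, 234.0]]
scene jar_lid 0.5 [262. 101. 265. 134.] [[555.0, 291.0, 152.0], [565.0, 319.0, 225.0], [577.0, 372.0, 241.0]]
scene mat_center 0.91 [223. 325. 282. 384.] [[417.0, -442.0, -4.0], [489.0, -370.0, 2.0], [562.0, -296.0, 8.0]]
scene rack 0.85 [278. 147. 370. 286.] [[618.0, -175.0, -2.0], [698.0, -38.0, 332.0], [781.0, 136.0, 378.0]]
scene rack 0.7 [318. 225. 352. 254.] [[670.0, -152.0, 176.0], [704.0, -120.0, 403.0], [738.0, -71.0, 406.0]]
scene spray_bottle 0.72 [309. 123. 344. 176.] [[663.0, 60.0, 386.0], [688.0, 72.0, 491.0], [717.0, 99.0, 564.0]]
scene brush 0.97 [193. 231. 244. 247.] [[325.0, -34.0, -2.0], [399.0, -16.0, 37.0], [464.0, 9.0, 4
[... 1954 characters left out ...]
 217.0], [599.0, 406.0, 241.0]]
top jug_handle 0.93 [226. 183. 255. 213.] [[442.0, 83.0, -1.0], [486.0, 128.0, 20.0], [524.0, 167.0, 62.0]]
top jug_handle 0.82 [338. 250. 410. 298.] [[130.0, -407.0, 2.0], [194.0, -331.0, 49.0], [276.0, -222.0, 118.0]]
top jug_handle 0.77 [257.  99. 290. 162.] [[603.0, -49.0, 120.0], [716.0, -4.0, 176.0], [777.0, 43.0, 377.0]]
1.1 [ 9.91707953e-01  1.28512004e-01  1.82037668e-06 -2.40751528e-05] [[ 2.77532984e-04 -9.63263183e-01 -2.68559050e-01  6.72465624e+01]
 [ 9.99999853e-01  1.41988051e-04  5.24134566e-04 -3.11862004e-01]
 [-4.66747355e-04 -2.68559155e-01  9.63263080e-01 -1.30685745e+02]
 [ 0.00000000e+00  0.00000000e+00  0.00000000e+00  1.00000000e+00]]
```

View pics/scene.png

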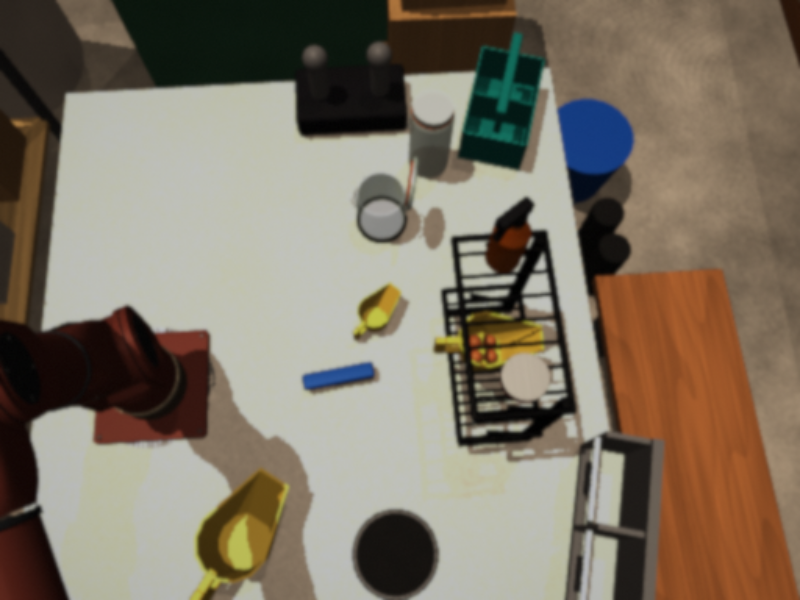

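View pics/top.png

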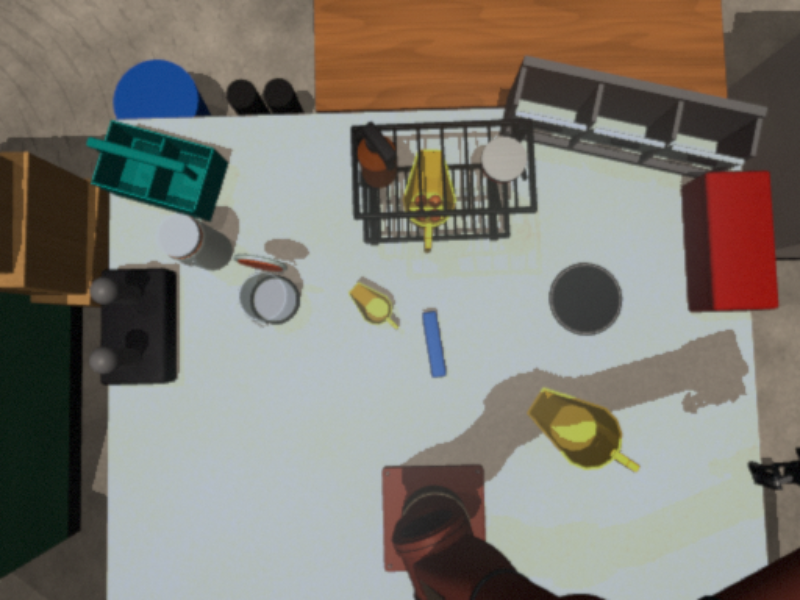

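```bash
python3 - <<'E'
import numpy as np,cv2
a=np.load("scene.npz")["im"][185:260,265:375];b=np.load("top.npz")["im"][90:165,240:350]
cv2.imwrite("pics/crop.png",np.hstack([cv2.resize(x,None,fx=3.6,fy=5,interpolation=2) for x in (a,b)]))
E
```

```text
(no output)
```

View pics/crop.png

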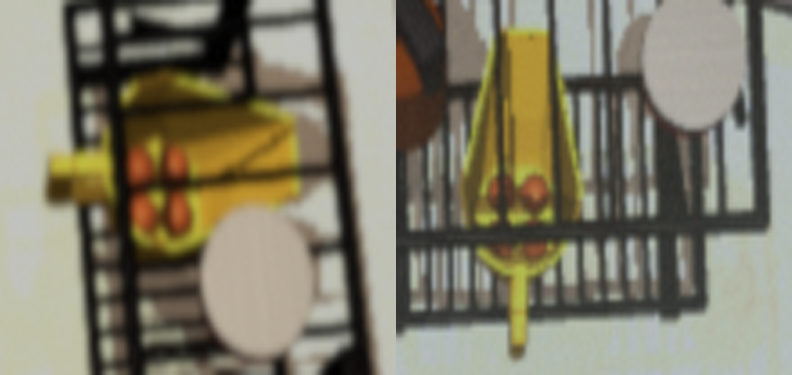

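The jug's look-alikes, in 384x512 scene pixels, are:
- The small jug on the table at (240,200).
- The large jug on the table at (153,343).
- The jug between the shelves at (310,220).

The crop shows the rack jug holding four red balls, with its handle towards the robot. It is the middle-sized one, so it is the jug to take. The jar is at about (245,130) with its lid standing open on the far side, and the mat is at (253,353).

Next I fit the poses.

```bash
python3 - <<'E'
import numpy as np,cv2
S={c:np.load(c+".npz") for c in("scene","top")}
for c,s in S.items():
    W=s["W"];im=s["im"]; hsv=cv2.cvtColor(im,cv2.COLOR_BGR2HSV)
    yel=(hsv[...,0]>18)&(hsv[...,0]<34)&(hsv[...,1]>120)&(hsv[...,2]>60)
    P=W[yel]; P=P[(P[:,0]>570)&(P[:,0]<810)&(abs(P[:,1])<90)&(P[:,2]>128)&(P[:,2]<225)]
    print(c,len(P))
    h=P[P[:,0]<630]; print(" handle n",len(h),np.round(np.percentile(h,[5,50,95],axis=0),1).tolist())
    l=P[P[:,0]>P[:,0].max()-25]; print(" lip",len(l),np.round(np.percentile(l,[2,50,98],axis=0),1).tolist(), P[:,0].max())
    r=P[(P[:,2]>203)&(P[:,0]>640)]; print(" rim",len(r))
    for x in range(630,800,15):
        q=r[(r[:,0]>=x)&(r[:,0]<x+15)]
        if len(q): print("  ",x,len(q),np.round([q[:,1].min(),q[:,1].max(),(q[:,1].min()+q[:,1].max())/2],1))
    J=W.reshape(-1,3); J=J[(J[:,0]>430)&(J[:,0]<640)&(J[:,1]>270)&(J[:,1]<430)]
    rim=J[(J[:,2]>122)&(J[:,2]<137)&(J[:,0]<545)]
    A=np.c_[rim[:,:2],np.ones(len(rim))]
    ok=np.ones(len(rim),bool)
    for _ in range(3):
        sol=np.linalg.lstsq(A[ok],(rim[ok,:2]**2).sum(1),rcond=None)[0]; cc=sol[:2]/2; rr=np.sqrt(sol[2]+cc@cc)
        ok=abs(np.linalg.norm(rim[:,:2]-cc,axis=1)-rr)<8
    print(" jar rim",len(rim),ok.sum(),cc,rr)
    L=J[(J[:,2]>150)]; m=np.median(L,axis=0); L=L[np.linalg.norm(L-m,axis=1)<80]; m=L.mean(0)
    w,v=np.linalg.eigh(np.cov((L-m).T)); print(" lid",len(L),m,v[:,0],np.sqrt(w),np.percentile(L,[1,99],axis=0).round().tolist())
    M=W.reshape(-1,3); k=(hsv[...,2].ravel()<70)&(abs(M[:,0]-490)<110)&(abs(M[:,1]+368)<110)&(abs(M[:,2])<12); q=M[k]; print(" mat",len(q),(np.percentile(q,1,axis=0)+np.percentile(q,99,axis=0))/2,q.mean(0))
E
```

```text
scene 917
 handle n 130 [[590.6, -6.1, 144.3], [611.4, -2.3, 203.1], [628.6, 6.2, 210.4]]
 lip 164 [[762.5, -30.0, 180.2], [772.7, 1.4, 198.4], [785.6, 21.8, 212.1]] 786.8826980777544
 rim 168
   645 16 [-49.1  45.4  -1.8]
   660 19 [-53.4  48.1  -2.7]
   675 19 [-56.7  49.9  -3.4]
   690 21 [-52.2  49.   -1.6]
   705 17 [-48.6  45.8  -1.4]
   720 5 [33.3 37.6 35.5]
   735 1 [26.6 26.6 26.6]
   750 11 [19.5 27.7 23.6]
   765 29 [-33.   23.1  -5. ]
   780 30 [-30.1  17.8  -6.2]
 jar rim 132 132 [504.34373808 352.08025568] 50.48426546340127
 lid 151 [566.05348637 323.70516714 219.01030345] [ 0.97947869 -0.13656701 -0.148226  ] [ 3.67878795 15.15583158 29.13821308] [[554.0, 289.0, 167.0], [581.0, 378.0, 242.0]]
 mat 2107 [ 489.26518135 -368.47662387    1.83264751] [ 489.12037733 -369.45813964    1.97383671]
top 724
 handle n 58 [[588.3, -1.6, 203.1], [609.6, 2.6, 208.2], [628.6, 8.7, 211.8]]
 lip 143 [[760.6, -25.6, 179.1], [771.9, -6.3, 197.5], [784.8, 22.4, 212.0]] 785.102132421774
 rim 129
   630 4 [-33.3  32.1  -0.6]
   645 1 [35.2 35.2 35.2]
   660 7 [-49.9  46.9  -1.5]
   675 9 [-53.1  49.7  -1.7]
   690 11 [-50.4  46.4  -2. ]
   705 16 [-47.8  42.9  -2.5]
   720 14 [-42.2  39.3  -1.4]
   735 15 [-39.6  32.6  -3.5]
   750 8 [-36.8  29.2  -3.8]
   765 19 [-25.3  22.4  -1.4]
   780 25 [-25.   12.5  -6.3]
 jar rim 124 124 [504.84821555 354.95316578] 50.500543390820404
 lid 238 [565.84574004 337.37499163 211.96117265] [ 0.97601397 -0.15394373 -0.15394172] [ 3.09791454 24.49795239 27.83451582] [[554.0, 291.0, 153.0], [580.0, 392.0, 243.0]]
 mat 1342 [ 488.43706272 -368.83520545    2.58290215] [ 488.25783082 -368.96528243    2.66592403]
```

```bash
cat >> h.py <<'E'
JUG=np.array([684,-2,165.]); JYAW=-0.03; JAR=np.array([507,353,130.]); LYAW=-0.15; LPHI=1.72; MAT=np.array([489,-368.7,3.])
GR=np.array([-85,0,7.]); LIP=np.array([104,0,45.])
def jrot(yaw,tilt): return R.from_euler('ZY',[yaw,tilt])
def tool(c,yaw,tilt,L,s):
    "TCP pose holding a jug whose centre is at c"
    J=jrot(yaw,tilt); z=np.array([np.sin(L),0,-np.cos(L)]); y=np.array([0,s,0.]); x=np.cross(y,z)
    Rt=J*R.from_matrix(np.stack([x,y,z],1))
    return np.array(c)+J.apply(GR+8*z), Rt.as_quat()
def lipc(lip,yaw,tilt): return np.array(lip)-jrot(yaw,tilt).apply(LIP)
def pourpath(psi):
    d=np.array([np.cos(psi),np.sin(psi),0])
    out=[(JAR-d*200+[0,0,75],0.)]
    for back,z,t in [(50,75,40),(22,30,50),(18,22,65),(18,22,75),(18,25,85)]:
        out.append((lipc(JAR-d*back+[0,0,z],psi,np.radians(t)),np.radians(t)))
    return out
E
python3 - <<'E'
from h import *
for s in(-1,1):
  for Ld in (25,40,50,60,70):
    L=np.radians(Ld)
    ik=lambda c,y,t: env.solve_ik(*[v.tolist() for v in tool(c,y,t,L,s)])
    g=ik(JUG,JYAW,0); r=ik(JUG+[-110,0,20],JYAW,0)
    f="".join(str(int(ik(MAT+[0,0,45],np.radians(a),0) is not None)) for a in range(-180,180,20))
    print(s,Ld,"grasp",None if g is None else np.round(g,2),"retr",r is not None,"mat",f)
    for a in range(-120,181,15):
        p=[ik(c,np.radians(a),t) for c,t in pourpath(np.radians(a))]
        n=sum(q is not None for q in p)
        if n==6:
            dj=max(np.abs(np.diff(np.array(p),axis=0)).max(axis=0)); print("   psi",a,"maxjump",round(dj,2),np.round(p[0],1),np.round(p[-1],1))
E
```

```text
-1 25 grasp [ 0.73  0.09 -0.86  2.02  0.22  0.63 -1.86] retr True mat 111111111111111111
   psi -30 maxjump 5.04 [-0.6  0.5 -1.1  1.7  0.8  1.6  2.4] [-0.7  0.6  0.4  1.3 -1.   2.  -2.4]
   psi 90 maxjump 0.92 [ 0.7  0.2 -0.7  1.9 -0.4  1.2  0.2] [-1.1  0.6  0.2  1.2  0.6  2.1 -0.7]
   psi 105 maxjump 0.8 [ 0.6  0.4 -0.7  1.6 -0.2  1.3  0.2] [-0.7  0.6 -0.3  1.3  0.9  2.1 -0.7]
   psi 120 maxjump 0.72 [ 0.4  0.6 -0.7  1.3 -0.   1.5  0.3] [-0.4  0.6 -0.9  1.5  1.2  2.1 -0.7]
   psi 135 maxjump 0.62 [ 0.3  0.8 -0.8  1.   0.2  1.7  0.4] [-0.2  0.6 -1.1  1.6  1.4  1.9 -0.6]
   psi 150 maxjump 0.63 [ 0.1  1.  -0.8  0.6  0.3  1.9  0.6] [-0.2  0.4 -1.1  1.7  1.4  1.7 -0.5]
-1 40 grasp [ 1.14 -0.04 -1.22  2.22  0.18  0.24 -1.86] retr False mat 111111000111111111
   psi 0 maxjump 5.07 [-2.2 -0.2  0.4  2.3  0.8  1.3  2.6] [-0.   0.8 -1.   1.1 -0.   2.  -2.6]
   psi 75 maxjump 1.14 [ 0.9 -0.1 -0.6  2.2 -0.8  1.2  0.4] [-1.   0.6  0.2  1.2  0.3  2.1 -0.9]
   psi 90 maxjump 0.87 [ 0.8  0.2 -0.6  1.9 -0.6  1.2  0.4] [-0.6  0.5 -0.3  1.2  0.6  2.  -0.9]
   psi 105 maxjump 0.65 [ 0.7  0.5 -0.7  1.6 
[... 4687 characters left out ...]
0.1 -1.1  2.3  1.   1.5 -0.8] [ 0.1  0.7 -1.3  1.2  0.3  1.9  0.5]
   psi 75 maxjump 4.98 [ 0.5  0.1 -0.1  2.2 -1.1  1.3 -2.4] [-0.1  0.6 -1.1  1.3  0.6  2.   1.8]
1 70 grasp None retr False mat 011111000111110000
   psi -60 maxjump 1.52 [-1.6  1.1  0.4  0.8  0.6  2.1 -0.6] [ 0.1  0.4 -1.1  1.4  0.1  1.5 -0.4]
   psi -45 maxjump 0.76 [-1.3  0.8 -0.3  1.3  1.   2.1 -0.9] [ 0.1  0.4 -1.1  1.4  0.1  1.5 -0.1]
   psi -30 maxjump 0.67 [-1.1  0.7 -0.7  1.6  1.2  2.1 -1. ] [ 0.1  0.5 -1.1  1.4  0.1  1.6  0.1]
   psi -15 maxjump 0.9 [-0.9  0.7 -1.1  2.   1.3  2.1 -1.1] [ 0.1  0.4 -1.   1.4  0.1  1.6  0.4]
   psi 0 maxjump 1.32 [-0.9  0.3 -1.1  2.3  1.2  1.7 -1.1] [ 0.1  0.5 -1.1  1.3  0.2  1.7  0.6]
```

```bash
cat >> h.py <<'E'
def pourpath(psi):
    d=np.array([np.cos(psi),np.sin(psi),0]); J0=JAR+[-6,0,0]
    out=[(J0-d*175+[0,0,80],0.)]
    for back,z,t in [(50,75,40),(22,32,50),(18,24,65),(18,26,75),(18,28,80)]:
        out.append((lipc(J0-d*back+[0,0,z],psi,np.radians(t)),np.radians(t)))
    return out
E
python3 - <<'E'
from h import *
s=-1
for Ld in (28,32,36):
    L=np.radians(Ld)
    ik=lambda c,y,t: env.solve_ik(*[v.tolist() for v in tool(c,y,t,L,s)])
    sh=lambda q: None if q is None else np.round(q,2)
    print(Ld,"grasp",sh(ik(JUG,JYAW,0)),"pre",sh(ik(JUG+[-70,0,60],JYAW,0)))
    for dx in(-70,-90,-110,-130): print("   retr",dx,sh(ik(JUG+[dx,0,30],JYAW,0)))
    for f in (.25,.5,.75):
        a=JYAW+f*(np.radians(80)-JYAW); c0=JUG+[-100,0,30]; c1=pourpath(np.radians(80))[0][0]
        print("   mid",f,sh(ik(c0+f*(c1-c0),a,0)))
    for a in range(70,96,5):
        p=[ik(c,np.radians(a),t) for c,t in pourpath(np.radians(a))]
        print("   psi",a,[int(q is not None) for q in p], sh(p[0]),sh(p[3]),sh(p[-1]))
    for a in range(-60,61,20): print("   mat",a,sh(ik(MAT+[0,0,45],np.radians(a),0)),sh(ik(MAT+[0,0,150],np.radians(a),0)))
E
```

```text
28 grasp [ 0.78  0.07 -0.9   2.07  0.22  0.56 -1.87] pre [ 0.96 -0.28 -0.92  2.13 -0.32  0.71 -1.41]
   retr -70 [ 0.96 -0.23 -0.95  2.17 -0.27  0.63 -1.45]
   retr -90 [ 0.95 -0.3  -0.91  2.2  -0.36  0.65 -1.37]
   retr -110 [ 0.91 -0.36 -0.86  2.24 -0.43  0.68 -1.32]
   retr -130 [ 0.52 -0.34 -0.55  2.29 -0.23  0.66 -1.51]
   mid 0.25 [ 0.84 -0.33 -0.71  2.25 -0.61  0.77 -0.77]
   mid 0.5 [ 0.82 -0.26 -0.64  2.21 -0.67  0.91 -0.36]
   mid 0.75 [ 0.81 -0.16 -0.65  2.14 -0.65  1.04 -0.06]
   psi 70 [1, 1, 1, 1, 1, 1] [ 0.84 -0.23 -0.72  2.17 -0.71  1.14  0.07] [-0.12  0.54 -0.91  1.37  0.56  2.06 -1.35] [-1.4   0.9   1.2   1.2  -0.06  2.07 -0.5 ]
   psi 75 [1, 1, 1, 1, 1, 1] [ 0.82 -0.13 -0.72  2.1  -0.63  1.13  0.11] [-0.13  0.54 -0.91  1.38  0.61  2.04 -1.26] [-1.19  0.65  0.62  1.21  0.25  2.07 -0.76]
   psi 80 [1, 1, 1, 1, 1, 1] [ 0.79 -0.03 -0.72  2.03 -0.56  1.14  0.13] [-0.07  0.58 -1.03  1.39  0.7   2.06 -1.22] [-0.99  0.58  0.23  1.23  0.43  2.08 -0.85]
   psi 85 [1, 1, 1, 1, 1, 1] [ 0.75  0.07 -0.72  1.95 -0.49  1.16  0.15] [-0.13  0.52 -0.91  1.41  0.69  2.   -1.09] [-0.89
[... 4487 characters left out ...]
0.71  0.28 -0.68  1.8  -0.47  1.24  0.31] [ 0.05  0.5  -1.1   1.45  0.74  1.87 -0.93] [-0.39  0.54 -0.72  1.3   0.79  2.06 -0.92]
   mat -60 None None
   mat -40 None [ 1.27 -0.19 -0.72  2.33 -0.05  0.33 -1.71]
   mat -20 [ 0.99  0.09 -0.23  2.39 -1.26  0.23  0.03] [ 0.99 -0.12 -0.22  2.31 -0.66  0.45 -0.62]
   mat 0 [ 1.18  0.22 -0.23  2.24 -1.02  0.54  0.26] [ 1.13  0.03 -0.17  2.17 -0.8   0.73 -0.05]
   mat 20 [ 1.25  0.38 -0.23  2.02 -0.79  0.8   0.39] [ 1.23  0.22 -0.2   1.96 -0.71  0.97  0.23]
   mat 40 [ 1.25  0.54 -0.25  1.77 -0.58  1.03  0.5 ] [ 1.24  0.4  -0.24  1.71 -0.57  1.2   0.4 ]
   mat 60 [ 1.19  0.69 -0.27  1.52 -0.42  1.26  0.62] [ 1.18  0.57 -0.26  1.46 -0.43  1.42  0.55]
```

```bash
python3 - <<'E'
from h import *
L=np.radians(28)
p,q=tool(JUG,JYAW,0,L,-1); zt=R.from_quat(q).apply([0,0,1])
jaws.command_gripper(60)
env.move_ptp((p-130*zt).tolist(),q.tolist())
im,d=optics.read_camera("wrist"); W=cloud("wrist",d)
cv2.imwrite("pics/w1.png",im)
hsv=cv2.cvtColor(im,cv2.COLOR_BGR2HSV)
yel=(hsv[...,0]>18)&(hsv[...,0]<34)&(hsv[...,1]>110)&(hsv[...,2]>50)
P=W[yel]; P=P[(P[:,0]>560)&(P[:,0]<820)&(abs(P[:,1])<90)&(P[:,2]>128)&(P[:,2]<225)]
print(len(P),env.read_time_s(),np.round(env.read_joint_positions(),2))
for x in range(580,800,10):
    m=P[(P[:,0]>=x)&(P[:,0]<x+10)]
    if len(m): print(x,len(m),np.round([m[:,1].min(),m[:,1].max(),(m[:,1].min()+m[:,1].max())/2,m[:,2].min(),m[:,2].max()],1))
E
```

```text
15346 4.1167 [ 0.98 -0.31 -0.9   2.03 -0.34  0.84 -1.39]
580 353 [ -2.9  10.4   3.8 142.1 209.9]
590 270 [ -3.4  10.4   3.5 203.2 209.4]
600 253 [ -3.7  10.2   3.3 203.  209.5]
610 249 [ -4.    9.2   2.6 204.9 209.6]
620 390 [-13.9  16.6   1.4 189.6 210.4]
630 1280 [-3.390e+01  3.400e+01  1.000e-01  1.283e+02  2.113e+02]
640 463 [-42.5  41.3  -0.6 128.2 210.7]
650 238 [-48.6  48.7   0.  131.2 210.3]
660 316 [-50.6  50.6  -0.  139.2 210.5]
670 473 [-53.6  52.3  -0.7 128.7 210.5]
680 910 [-53.8  53.2  -0.3 128.4 210.9]
690 1035 [-5.140e+01  5.160e+01  1.000e-01  1.282e+02  2.102e+02]
700 974 [-49.3  47.9  -0.7 128.1 210.4]
710 1092 [-46.5  44.8  -0.8 128.  210.6]
720 1739 [-44.5  41.3  -1.6 128.  210.4]
730 1752 [-42.   38.1  -1.9 137.5 210.2]
740 1587 [-39.4  35.   -2.2 151.1 210.1]
750 1367 [-33.3  26.8  -3.2 165.  203.4]
760 605 [-29.   22.1  -3.5 178.  191.2]
```

View pics/w1.png

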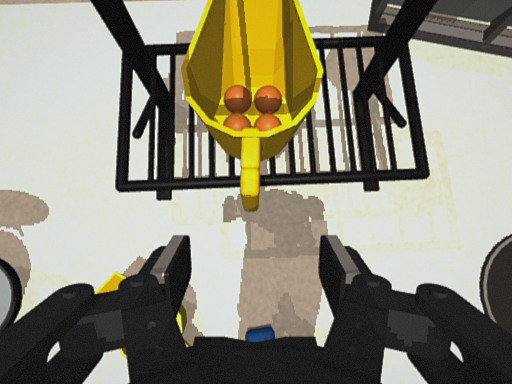

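The wrist picture shows the jug's handle at (250,180), centred between the open fingers, and the four balls at (250,110). Now I grasp it.

```bash
cat >> h.py <<'E'
JUG=np.array([682.5,-0.3,165.]); JYAW=-0.042; L=np.radians(28)
def go(c,yaw,tilt,speed=150,**k):
    p,q=tool(c,yaw,tilt,L,-1); return env.servo_line(p.tolist(),q.tolist(),speed=speed,**k)
E
python3 - <<'E'
from h import *
p,q=tool(JUG,JYAW,0,L,-1); zt=R.from_quat(q).apply([0,0,1])
print(env.servo_line((p-40*zt).tolist(),q.tolist(),speed=150))
print(env.servo_line(p.tolist(),q.tolist(),speed=80,force_limit=8), env.read_tool_pos()-p)
jaws.command_gripper(5,90)
print(env.read_opening(),env.read_grasp_force(),env.read_wrist_force())
go(JUG+[0,0,25],JYAW,0,60)
print(env.read_opening(),env.read_wrist_force(),env.read_ft_torque(),env.read_time_s())
go(JUG+[-100,0,30],JYAW,0,120)
im,d=optics.read_camera("wrist"); cv2.imwrite("pics/w2.png",im)
print(env.read_opening(),env.read_wrist_force(),env.read_time_s(),np.round(env.read_joint_positions(),2))
E
```

```text
False
False [0.13668583 0.27182722 0.63478317]
12.95537157478296 87.8532350063324 [-5.0200846  -0.76181315  5.29929543]
13.035892330461664 [-0.63343507 -0.54406312 -1.34242378] [-0.02154729  0.78269047  0.02415699] 6.5583
13.00629369377772 [ 1.47609588  0.27564772 -2.01124671] 7.6 [ 0.94 -0.34 -0.91  2.22 -0.4   0.67 -1.35]
```

View pics/w2.png

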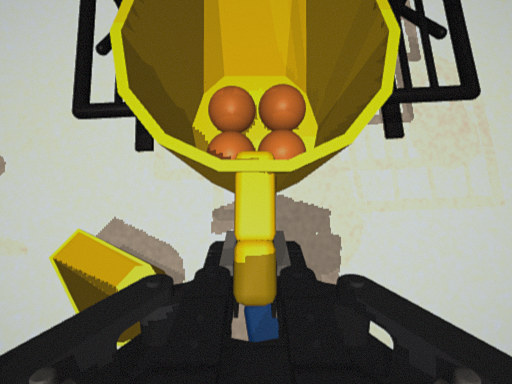

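```bash
python3 - <<'E'
from h import *
psi=np.radians(82); c1=pourpath(psi)[0][0]; c0=JUG+[-100,0,30]
for f in (.33,.67,1):
    go(c0+f*(c1-c0),JYAW+f*(psi-JYAW),0,130)
env.sleep(.4)
im,d=optics.read_camera("wrist"); W=cloud("wrist",d); hsv=cv2.cvtColor(im,cv2.COLOR_BGR2HSV)
cv2.imwrite("pics/w3.png",im)
yel=(hsv[...,0]>18)&(hsv[...,0]<34)&(hsv[...,1]>110)&(hsv[...,2]>50)
P=jrot(psi,0).inv().apply(W[yel]-c1); P=P[(abs(P[:,0])<120)&(abs(P[:,1])<70)&(P[:,2]>30)&(P[:,2]<60)]
for x in range(-60,110,20):
    m=P[(P[:,0]>=x)&(P[:,0]<x+20)]
    if len(m): print(x,len(m),np.round([m[:,1].min(),m[:,1].max(),np.percentile(m[:,2],98)],1))
im2,d2=optics.read_camera("top"); W2=cloud("top",d2); cv2.imwrite("pics/t3.png",cv2.resize(im2[110:290,110:350],None,fx=3,fy=3))
print(c1,env.read_opening(),env.read_wrist_force(),env.read_time_s(),np.round(env.read_joint_positions(),2))
E
```

```text
-60 4086 [-34.6  35.8  44.6]
-40 1884 [-48.4  50.2  44.6]
-20 2399 [-52.9  54.3  44.4]
0 2849 [-53.3  54.7  44.1]
20 197 [-43.   45.   36.6]
[476.64470733 179.70308797 210.        ] 13.139398499342498 [-0.01695598 -0.44616622 -1.41783763] 10.0917 [ 0.54 -0.   -0.49  2.01 -0.54  1.15  0.14]
```

View pics/w3.png

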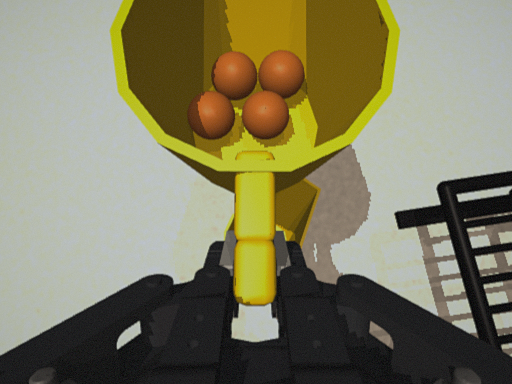

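The wrist picture shows the jug upright and not slipped, with all four balls at (245,95) inside it. Now I pour.

```bash
python3 - <<'E'
from h import *
psi=np.radians(82); d=np.array([np.cos(psi),np.sin(psi),0]); J0=JAR+[-6,0,0]
K=[(71,125,0),(50,75,40),(22,32,50),(18,24,56),(18,24,62),(18,24,68),(18,26,74),(18,28,79)]
for a,b in zip(K,K[1:]):
    n=3 if b[2]==40 else 1
    for f in np.arange(1,n+1)/n:
        back,z,t=np.array(a)+f*(np.array(b)-a)
        go(lipc(J0-d*back+[0,0,z],psi,np.radians(t)),psi,np.radians(t),100 if t<=50 else 45)
    if t>=56: env.sleep(.3)
    print(t,env.read_time_s(),np.round(env.read_wrist_force(),1),flush=True)
env.sleep(.7)
im,dd=optics.read_camera("scene"); im2,_=optics.read_camera("top")
a=cv2.resize(im[85:185,195:325],None,fx=3,fy=4); b=cv2.resize(im2[110:210,100:230],None,fx=3,fy=4)
cv2.imwrite("pics/p.png",np.hstack([a,b]))
print(env.read_opening(),np.round(env.read_joint_positions(),2))
E
```

```text
40.0 11.45 [ 1.   0.2 -2.6]
50.0 12.075 [-0.3  0.6 -1.8]
56.0 12.9333 [ 0.3 -0.4 -1.1]
62.0 13.825 [-1.   0.6 -1.5]
68.0 14.7167 [ 0.7 -0.5 -1.9]
74.0 15.6333 [-1.1 -0.5 -1.1]
79.0 16.4917 [-0.3 -0.1 -1.1]
12.917630486442585 [-0.85  0.55 -0.    1.24  0.52  2.09 -0.9 ]
```

View pics/p.png

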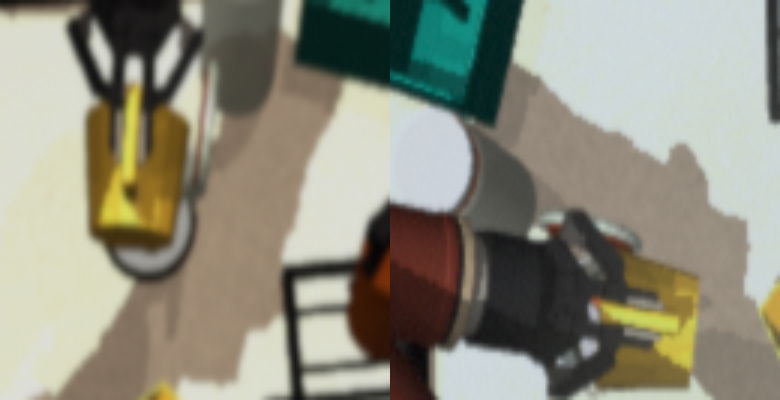

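The tipped jug hides the jar mouth here, at about (150,240) left and (590,240) right. I back out and check both the jug and the jar.

```bash
python3 - <<'E'
from h import *
psi=np.radians(82); d=np.array([np.cos(psi),np.sin(psi),0]); J0=JAR+[-6,0,0]
K=[(18,28,79),(18,24,65),(22,32,50),(50,75,40),(60,110,15),(75,125,0)]
for back,z,t in K[1:]:
    go(lipc(J0-d*back+[0,0,z],psi,np.radians(t)),psi,np.radians(t),130)
def red(im): 
    h=cv2.cvtColor(im,cv2.COLOR_BGR2HSV); return ((h[...,0]<14)|(h[...,0]>174))&(h[...,1]>100)&(h[...,2]>70)
env.sleep(.2)
im,_=optics.read_camera("wrist"); print("red in jug",red(im)[:230].sum())
a,_=optics.read_camera("scene"); b,_=optics.read_camera("top")
for c in("scene","top"): print(c,[(round(m["confidence"],2),np.round(m["rect"]).tolist()) for m in spotter.spot_in("ball1",c)])
cv2.imwrite("pics/q.png",np.hstack([cv2.resize(x,(390,400),interpolation=2) for x in (a[95:165,215:283],b[150:220,135:203])]))
print(env.read_time_s(),np.round(env.read_joint_positions(),2))
E
```

```text
red in jug 0
scene [(0.51, [260.0, 55.0, 292.0, 115.0])]
top [(0.64, [169.0, 181.0, 172.0, 189.0])]
20.3583 [-0.29 -0.04  0.34  2.04 -0.52  1.14  0.13]
```

View pics/q.png

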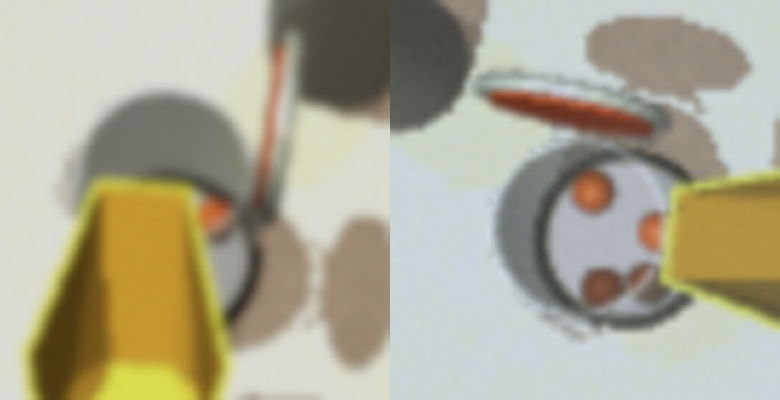

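The right-hand (top) view shows all four balls in the jar, at (592,190), (650,230), (600,287) and (650,280), and the jug is empty. Next I carry the jug to the mat.

```bash
python3 - <<'E'
from h import *
r=np.radians
for c,y in [((455,90,230),60),((440,-80,220),45),((450,-240,200),35),(MAT+[0,0,105],30)]:
    go(np.array(c,float),r(y),0,220); print(env.read_time_s(),np.round(env.read_joint_positions(),2),flush=True)
go(MAT+[0,0,62],r(30),0,120)
hit=go(MAT+[0,0,43],r(30),0,30,force_limit=4)
p,q=tool(MAT+[0,0,45],r(30),0,L,-1)
print("hit",hit,np.array(env.read_tool_pos())-p,env.read_wrist_force(),env.read_time_s())
jaws.command_gripper(40); env.sleep(.2)
zt=R.from_quat(q).apply([0,0,1]); t=np.array(env.read_tool_pos())
env.servo_line((t-110*zt).tolist(),speed=150)
im,d=optics.read_camera("wrist"); W=cloud("wrist",d); cv2.imwrite("pics/m.png",im)
hsv=cv2.cvtColor(im,cv2.COLOR_BGR2HSV)
yel=(hsv[...,0]>18)&(hsv[...,0]<34)&(hsv[...,1]>110)&(hsv[...,2]>50)
P=W[yel]; P=P[(abs(P[:,0]-489)<130)&(abs(P[:,1]+369)<130)]
Q=jrot(r(30),0).inv().apply(P-(MAT+[0,0,45]))
top=Q[Q[:,2]>38]; print(len(top),np.percentile(top,[1,50,99],axis=0).round(1).tolist())
A=np.c_[top[:,:2],np.ones(len(top))]; s=np.linalg.lstsq(A,top[:,2],rcond=None)[0]; print("tilt",s,env.read_time_s())
E
```

```text
20.9333 [-0.17 -0.3   0.34  2.2  -0.41  1.08 -0.19]
21.8167 [-0.   -0.3   0.55  2.2  -0.36  1.11 -0.1 ]
22.65 [ 0.07 -0.05  0.82  2.06 -0.51  1.13  0.16]
23.5167 [ 0.3   0.42  0.83  1.9  -0.89  1.17  0.5 ]
hit True [0.04970734 0.12075133 0.38631376] [-1.38445984 -0.0944676   4.54454385] 24.575
4425 [[-95.8, -50.7, 38.3], [-41.2, 1.0, 43.1], [52.4, 52.2, 44.9]]
tilt [1.82736667e-03 7.76341577e-05 4.27050478e+01] 26.0833
```

View pics/m.png

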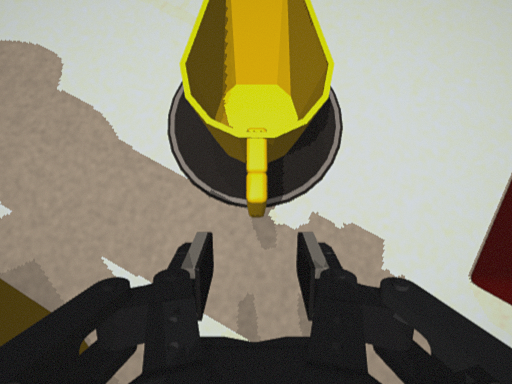

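The wrist picture shows the jug upright and centred on the mat, with its rim at (257,70) and the mat ring round it. Now the lid.

```bash
cat >> h.py <<'E'
LX=np.array([np.cos(LYAW),np.sin(LYAW),0]); H=JAR+57*LX+[0,0,.5]
QD=R.from_matrix(np.stack([LX,np.cross([0,0,-1],LX),[0,0,-1]],1)).as_quat()
def corner(phi,rho,off):
    "TCP so that the closed fingers' near lower edge is at (rho, off) of the lid at angle phi"
    return H+LX*(-np.cos(phi)*rho+np.sin(phi)*off+11)+np.array([0,0,np.sin(phi)*rho+np.cos(phi)*off+11])
E
python3 - <<'E'
from h import *
a=np.array([corner(f,80,10) for f in (1.8,1.2,.6,0)]); print(H,a.round())
print([env.solve_ik(x.tolist(),QD.tolist()) is not None for x in a])
jaws.command_gripper(0)
t=np.array(env.read_tool_pos()); env.servo_line((t+[0,0,120]).tolist(),speed=250)
for p in [(460,-150,340),(460,150,340),(617,336,330)]:
    env.servo_line(list(map(float,p)),QD.tolist(),speed=250)
im,d=optics.read_camera("wrist"); W=cloud("wrist",d).reshape(-1,3)
k=(abs(W[:,0]-566)<45)&(abs(W[:,1]-343)<75)&(W[:,2]>150)&(W[:,2]<250); P=W[k]
print(len(P),np.percentile(P,[1,50,99],axis=0).round(1).tolist())
cv2.imwrite("pics/l.png",im)
print(env.read_time_s(),np.round(env.read_joint_positions(),2))
E
```

```text
[563.35995144 344.48202645 130.5       ] [[602. 339. 217.]
 [555. 346. 220.]
 [515. 352. 195.]
 [495. 355. 152.]]
[True, True, True, True]
2892 [[559.7, 294.2, 151.8], [572.8, 348.1, 198.2], [582.4, 392.2, 233.0]]
31.7333 [-0.57  0.42  0.02  1.17 -0.01  1.55 -2.28]
```

View pics/l.png

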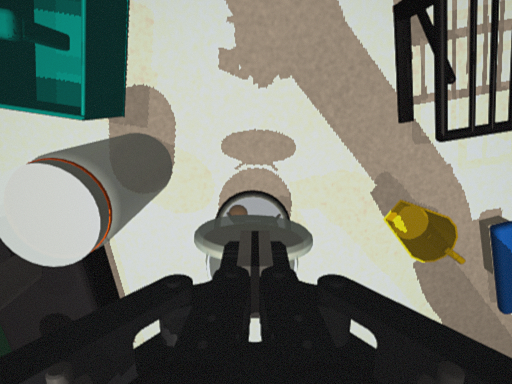

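The wrist picture shows the standing lid at (255,235) just below the closed fingers. The jar, with a ball inside, is behind it, and the tall jar at (60,215) is well clear. Now I swing the lid.

```bash
python3 - <<'E'
from h import *
p0=corner(1.8,82,25); p0[:2]+=6*LX[:2]
env.servo_line([*p0[:2],300.],speed=200)
print("desc",env.servo_line(p0.tolist(),speed=120,force_limit=5),np.round(env.read_tool_pos()-p0,1))
for f in [1.7,1.5,1.3,1.1,.9,.7,.5,.3,.15,.05]:
    env.servo_line(corner(f,82,10).tolist(),speed=90)
    print(f,np.round(env.read_wrist_force(),1),flush=True)
hit=env.servo_line(corner(-.08,88,10).tolist(),speed=30,force_limit=10)
print(hit,np.round(env.read_tool_pos()-corner(0,88,10),1),np.round(env.read_wrist_force(),1))
t=np.array(env.read_tool_pos()); env.servo_line((t+[-20,0,150]).tolist(),speed=200)
env.servo_line([430.,200.,330.],speed=200)
for c in("scene","top"):
    im,d=optics.read_camera(c); W=cloud(c,d).reshape(-1,3)
    k=(np.linalg.norm(W[:,:2]-JAR[:2],axis=1)<50)&(W[:,2]>100)&(W[:,2]<260); P=W[k]
    if len(P)>20: s=np.linalg.lstsq(np.c_[P[:,:2]-JAR[:2],np.ones(len(P))],P[:,2],rcond=None)[0]; print(c,len(P),s,np.percentile(P[:,2],[2,98]))
    cv2.imwrite(f"pics/f_{c}.png",cv2.resize(im,(800,600)))
print(env.read_time_s())
E
```

```text
desc False [0.4 0.3 1.2]
1.7 [ 0.6 -0.6 -0.1]
1.5 [ 0.1 -1.2 -0.1]
1.3 [ 0.2  0.2 -0.8]
1.1 [-0.2 -0.2 -0.2]
0.9 [0.2 0.1 0.3]
0.7 [0.5 0.5 0.2]
0.5 [-0.7  0.5 -0. ]
0.3 [ 0.4  0.6 -0.3]
0.15 [-0.4  0.2  0.9]
0.05 [-0.3  0.3 -1.2]
True [ 4.4 -0.5  0.1] [-0.6 -1.4  6.6]
scene 638 [6.34891179e-06 3.84030411e-03 1.39178676e+02] [133.32248406 145.27511827]
top 271 [-3.74063356e-03 -4.59759566e-03  1.40174703e+02] [135.19152589 145.51122164]
38.525
```

View pics/f_scene.png

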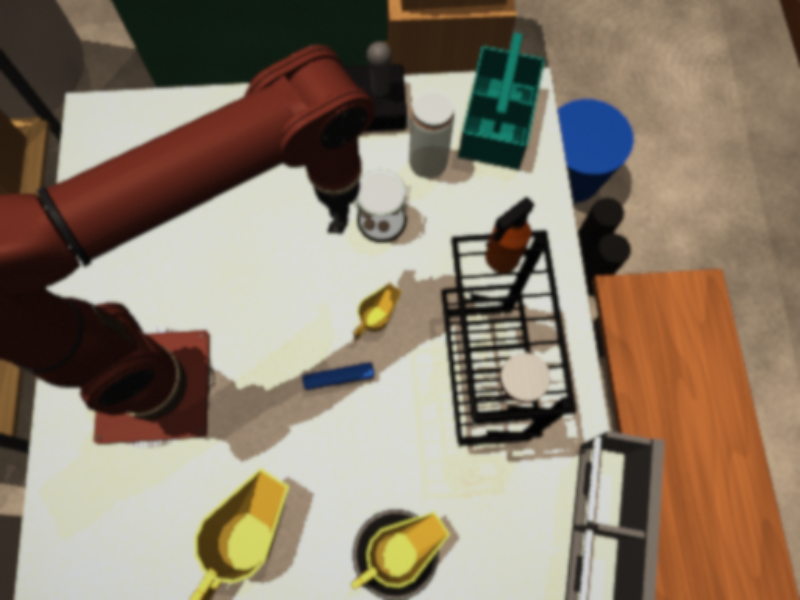

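The scene picture shows the lid flat on the jar at (382,190), level to within 0.005 rad at z of about 140 mm. Balls show through the glass, the jug stands on the mat at (397,553), and the other things are where they were. Handing in.

```bash
python3 -c "
from cell import env
print(env.close_job())"
```

```text
the job is handed in; nothing more can be done
None
```

I handed the job in at about 38.5 s: all four balls are in the jar, the empty jug stands upright on the mat, and the lid is shut; the last picture shows the other things where they were, and no verdict came back.

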